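# Set out the pen and hold the shade at its painting angle

## Robot

A 6-joint arm with a two-finger parallel gripper is mounted at the origin on the work surface. World frame = base frame: x ahead of the robot, y to its left, z up, the work surface at z = 0. Lengths are in mm, angles in rad, forces in N, time in s.
With the tool pointing down it reaches from about 275 to 975 mm from the base axis. Payload 8.4 kg.
Tool frame: the origin (TCP) lies on the centre line of the jaws, within the pads' length; the fingertips stand 8 mm ahead of it and the grasp point (between the pads) lies 11 mm behind it; z points along the fingers, y is the line along which they close (so a half turn about z gives the same grasp; the last joint's range is limited). The gripper opens to 92 mm and grips with 3 to 60 N. Pads are 20 mm wide; open, the fingers measure 128 mm over their backs; the gripper's body (75 mm by 189 mm) begins 69 mm behind the grasp point.
Start: joints at [-1.168, 0.353, 1.633, -0, 1.155, -0.002], TCP at [246.146, -574.491, 222.583] pointing down, gripper open.
Joint ranges: [-2.63, 2.63], [-0.92, 2.1], [0.06, 2.66], [-1.3, 4.44], [0, 2.69], [-3.02, 3.02]. Speed limits (rad/s): [2.22, 2.22, 2.79, 3.14, 3.14, 3.14].

## Interface

Orientations are given as a unit quaternion [x, y, z, w].
In Python, from station import arm gives the robot as it stands.
- The arm moves only by the tool apply_moves, never from a script. Its argument "rows" is a list of rows, each a list of 3 entries, a list of its own where there are three numbers: the opening, from -1 (shut) to 1 (fully open), so that 0 is half open, then the shift along the tool's x, y, z as a fraction of full scale, then the turn about the tool's z as a fraction of full scale. A call has 1 to 5 rows; each row shifts and turns the commanded pose from where the row before left it, along the tool's axes as they then stand; what a row does not reach is not made up. Full scale, the value 1, is 40 mm for a shift and 180 degrees for a turn. A row lasts 1/8 s, in which the tool goes at most 62.5 mm and 10.7 degrees, less where a joint would pass 70% of its speed; a pose out of reach is approached as far as the arm can. A call with a number of a shift or a turn outside -1 to 1 is refused whole. A call with a gripper value outside its range is refused whole. The fingers move at their own pace and stop on an object; "force" is the grip in N (left out, the last holds). Time passes only in rows, so rows that do not move let the fingers close. It gives the time, the measured TCP pose, the force, the opening and the grip force at its end, in the units of the state.
- arm.sense(): the state, without advancing time (a new reading comes with each control period).
- arm.capture(name): name is "side" or "top" or "wrist"; returns the picture (384x512x3 uint8, red, green, blue); there is no depth.
- arm.get_calibration(name): a dict with "K" (3x3 intrinsics, pixels), "extrinsics" (4x4, takes a point from world to camera coordinates). Camera axes: x right, y up, looking along -z (the intrinsics and any distortion apply to the point x, -y, -z); pixel columns grow to the right and rows downward; lengths in mm; the calibration is good to about 2 mm. A picture is of the moment at which its call begins: read the wrist's pose just before it. get_calibration takes no time and is no camera call; for the wrist camera it gives the pose at the moment of the call.
- arm.sign_off(): hands the job in; it is judged then, once.
Trained networks look in the newest picture that a camera, given by its name, has taken for a name from the list of things; names that differ only in an ending like _2 or _b are one class to them, and where a whole thing is asked for, a point or a joint stands for the part that bears it (a point fixed in the world has none). Each returns a list of dicts, best first, with "score" (0 to 1); they miss things now and then, are a little off and sometimes report something else, mostly with a low value. They report only what shows in the picture. A call takes as long as a camera call.
- arm.search_frame(camera, name): "centre" ([x, y, z] in mm, in the coordinates of the camera as it stood for that picture, good to about 4 mm: the middle of the surface that is visible of it).
- arm.regions_of(camera, name): "pixels" (384x512 bool, what is visible of it).
The state is a dict: "clock": time; "q": joint angles; "joint_velocities": joint speeds; "tau": joint torques, N m; "tcp_pos": TCP position; "tcp_rot": TCP orientation; "wrist_force": force on the tool from outside, world axes, zero at the start; "wrist_torque": the same for the moment, N m; "finger_gap": finger opening in mm; "grip_force": force on a finger pad.
Only numpy, scipy, OpenCV 4.12 (cv2) and the standard library are available. Lean on these libraries where they do the work, as an engineer would, in place of code of your own. Each camera call takes 0.05 s, during which the arm holds its last target. There are 200 camera calls.

## Task

Get the next lamp shade ready for the painter who sits across the bench: first take the paint pen from its sloping rack and stand it in the steel cup, nib up, and let go of it. Then take the tilting rest by its front bar, raise the board with the clamped shade gently until the board lies at the same angle as the set pointer beside it, and finish while still holding it there with the fingers, since it falls back if let go. Leave the cup standing and do not shift the pointer, the two spare shades or the jar.

Things in the scene. Friction and masses are not known exactly. Their poses are not given: they have to be found in the camera images.
- pen_mid (a point): Paint pen: 150 mm long, green round barrel 18 mm in diameter for 122 mm from its flat foot, then a tapering metal nib; about 50 g. Point on its axis, 75 mm from the foot; z runs from foot to nib. At the start it lies in the rack at 45 degrees, nib up and away from the robot (within 0.3 rad of +x); the lower 70 mm is in the trough, the rest free all round.
- pen_foot (a point): Centre of the pen's flat foot (the blunt end opposite the nib). The z axis runs from foot to nib.
- rack: Fixed aluminium pen rack: base plate 110 x 60 mm with a trough 32 mm wide sloping up at 45 degrees towards the rack's +x axis, the trough's top end at 75 mm height. Origin: centre of its underside on the bench.
- cup: Loose open steel cup, round, 95 mm tall, 68 mm outside diameter, 60 mm inside, floor 6 mm thick; about 350 g. Origin: centre of its underside, z axis up.
- rest: Fixed wooden base of the tilting rest, 200 mm deep (x), 285 mm wide (y), 42 mm tall under the board. Origin on the bench in its middle plane; x points away from the robot (turned up to 0.2 rad either way), y to the left. The hinge line runs along y at x = 130 mm, z = 60 mm from the origin. A steel arc, 175 mm in radius about the hinge line, stands on the right side at y = -142 mm.
- board_bar (a point): Middle of the rest's front bar: level round steel bar 14 mm in diameter, 110 mm free between two side arms, 55 mm in front of the board's front edge, 60 mm above the bench while the board is down; fixed to the board, 240 mm from the hinge line. y along the bar; x along the board to the hinge (level, away from the robot, while the board is down). Turns with the board.
- board (a joint): Angle of the hinged board: 0 lying flat (start), grows as the bar end is raised, to 1.2 rad. The board reaches 185 mm from hinge to front edge, 210 wide, 12 thick, top face level with the hinge line. A white glass shade is clamped on it: dome 130 mm across, 120 mm tall with its knob, centred 75 mm from the hinge line. Board and shade weigh 0.45 to 0.95 kg together and fall back freely when let go.
- pointer (a joint): Angle of the set pointer, a dark flat steel arm 170 mm long at the right-hand side of the rest (-y side, 130 mm from the middle), pivoting stiffly on the same hinge line in front of a steel arc. 0 is level towards the robot; grows upward as for the board, so the board is at the mark when its joint value equals this one. Between 0.45 and 0.85 rad.
- pointer_tip (a point): Outer end of the set pointer, 170 mm from the hinge line; its x axis points from the tip along the arm to the pivot.
- shade_a_mid (a point): Spare white glass shade standing on the bench, dome 140 mm in diameter and 103 mm tall; point on its axis 50 mm above the bench. To be left alone.
- shade_b_mid (a point): Second spare white glass shade, same as the first; point on its axis 50 mm above the bench. To be left alone.
- jar_mid (a point): Capped glass paint jar, 70 mm in diameter, 85 mm tall; point at its centre. To be left alone.

How it is judged (in metres and radians):
On the way, in this order (a step that is already met when the one before it is completed fails the run):
1. the pen stands in the upright cup, nib up, released and at rest (z of pen_foot in the frame of cup below 0.03 m and horizontal distance between pen_foot and cup below 0.032 m and angle between pen_mid's own z axis and vertical below 0.65 rad and angle between cup's own z axis and vertical below 0.1 rad and contact force between the fingers and pen below 0.1 N and linear speed of pen below 0.05 m/s), for 0.2 s.
2. the board is held by the fingers at the pointer's angle (angle between the x axis of board_bar and the x axis of pointer_tip, either way round below 0.08 rad and velocity of joint board between -0.06 and 0.06 rad/s and contact force between the fingers and board above 0.5 N and contact force between board and cup below 0.1 N and contact force between board and pen below 0.1 N), for 0.3 s.
At the end, for the whole second after the job is handed in: The pen stands nib up in the upright cup (foot within 30 mm of its underside, leaning at most 0.65 rad), released, at rest; the board is within 0.08 rad of the pointer, slower than 0.06 rad/s, carried by the fingers (over 0.5 N) and nothing else (all of step 1 and all of step 2); the arm keeps its last pose, push and grip.
It fails at once if the board is jerked or dropped (faster than 1.5 rad/s) (velocity of joint board above 1.5 rad/s or velocity of joint board below -1.5 rad/s).
It fails at once if the pointer is shifted (its tip by more than 10 mm) (distance of pointer_tip from where it was at the start of the episode above 0.01 m).
It fails at once if the cup is knocked over (angle between cup's own z axis and vertical above 0.6 rad).
It fails at once if a spare shade or the jar is shifted by more than 30 mm (distance of any of shade_a_mid, shade_b_mid, jar_mid from where it was at the start of the episode above 0.03 m).
It also fails if it takes over 53 s, if anything falls off the work surface, if the arm or the gripper's body presses on something with over 40 N, if the wrist force passes 120 N, or if a joint passes its speed limit or range.

## Working session

There is one attempt and no reset: what is moved stays moved. The work goes in short steps, Python scripts to look and compute and a tool call to move; the robot and the scene stay as the last step left them, time stands still between calls to the robot, and variables do not carry over. Pictures are saved under pics/ and viewed, at most 10 in all, crops included, and the job is handed in when it is done.

Besides the shell and the picture viewer there is one more tool, called after "Call:" as name(argument=value, ...), one argument or row to a line, values as JSON. apply_moves: Moves the arm, as the interface text tells. Shift numbers are shares of 40 mm and turn numbers shares of 180 degrees, none past 1 either way. Its arguments: {"type":"object","properties":{"rows":{"type":"array","items":{"type":"array"}},"force":{"type":"number"}},"required":["rows"]}

```bash
mkdir -p pics; ls
cat > h.py <<'E'
import numpy as np, cv2
from station import arm
from scipy.spatial.transform import Rotation as R
def cal(c):
    d=arm.get_calibration(c); return np.array(d["K"]),np.array(d["extrinsics"])
def save(c,n):
    im=np.array(arm.capture(c)); cv2.imwrite(f"pics/{n}.png",im[:,:,::-1]); return im
def find(c,n,k=3):
    K,E=cal(c); o=[]
    for d in arm.search_frame(c,n)[:k]:
        p=np.linalg.inv(E)@np.append(d["centre"],1); o.append((round(d["score"],2),p[:3].round(1).tolist()))
    return o
def proj(c,P):
    K,E=cal(c); P=np.atleast_2d(P); q=(E[:3,:3]@P.T).T+E[:3,3]; q=q*[1,-1,-1]; u=(K@q.T).T; return u[:,:2]/u[:,2:]
def ray(c,uv):
    K,E=cal(c); d=np.linalg.inv(K)@np.append(uv,1); d=E[:3,:3].T@(d*[1,-1,-1]); o=-E[:3,:3].T@E[:3,3]; return o,d/np.linalg.norm(d)
E
python3 - <<'E'
from h import *
s=arm.sense(); print(s)
for c in("side","top"):
    save(c,c+"0"); K,E=cal(c); print(c,K.tolist(),(-E[:3,:3].T@E[:3,3]).round(0), arm.get_calibration(c).keys())
    for n in("pen_mid","rack","cup","rest","board_bar","board","pointer","shade_a_mid","jar_mid"): print(n,find(c,n))
print(s["clock"],arm.sense()["clock"])
E
```

```text
pics
{'clock': 0.0, 'q': array([-1.16842966e+00,  3.53656053e-01,  1.63411201e+00,  4.75421006e-06,
        1.15517288e+00, -2.41068176e-03]), 'joint_velocities': array([ 6.00471399e-04, -8.89223548e-04, -6.69400612e-04, -4.88459867e-04,
       -1.59098021e-05, -4.06353407e-04]), 'tau': array([-3.05905251e-04, -5.93834209e+01, -3.34216797e+01,  6.98615704e-02,
        2.29989644e-02, -1.09715763e-04]), 'tcp_pos': array([ 245.94663286, -574.06712541,  221.86820396]), 'tcp_rot': array([ 9.79589197e-01,  2.01008834e-01, -1.31786465e-04, -6.61140943e-04]), 'wrist_force': array([0.09309028, 0.12605046, 0.20696501]), 'wrist_torque': array([-0.02797221, -0.02458896, -0.01053433]), 'grip_force': 0.0, 'finger_gap': 92.26724460037268}
side [[492.73221355590636, 0.0, 251.90058983542795], [0.0, 492.73221355590636, 194.93898509649586], [0.0, 0.0, 1.0]] [  50.  997. 1056.] dict_keys(['K', 'extrinsics'])
pen_mid [(0.72, [467.1, 144.2, 77.6])]
rack [(0.72, [464.5, 152.7, 8.4])]
cup [(0.94, [470.4, 312.8, 60.1])]
rest [(0.78, [608.8, -131.3, 64.3])]
board_bar [(0.97, [611.6, -140.9, 63.4])]
board [(0.6, [607.9, -142.7, 63.3])]
pointer [(0.71, [591.1, -299.4, 129.8])]
shade_a_mid [(0.61, [651.3, 390.7, 57.3])]
jar_mid [(0.9, [522.0, 530.8, 73.5])]
top [[411.83372664519646, 0.0, 254.09356989482762], [0.0, 411.83372664519646, 190.94067931997495], [0.0, 0.0, 1.0]] [ 400.   73. 1273.] dict_keys(['K', 'extrinsics'])
pen_mid [(0.71, [466.7, 140.7, 78.3])]
rack [(0.81, [462.8, 137.6, 6.5])]
cup [(0.66, [472.9, 301.4, 30.4])]
rest [(0.7, [615.1, -180.5, 58.6])]
board_bar [(0.58, [617.2, -160.9, 61.8])]
board [(0.9, [619.6, -164.4, 59.4])]
pointer [(0.58, [612.9, -302.1, 124.1])]
shade_a_mid [(0.61, [657.7, 348.4, 58.9])]
jar_mid [(0.66, [529.0, 507.9, 84.1])]
0.0 1.0
```

View pictures.

View pics/side0.png

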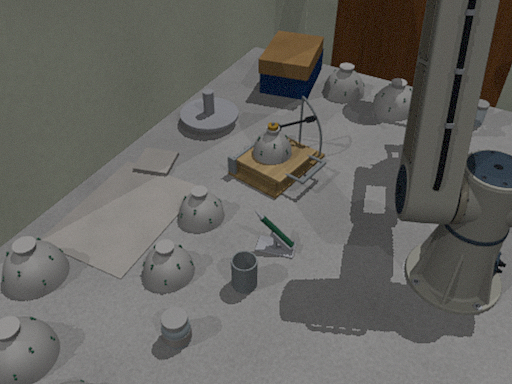

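View pics/top0.png

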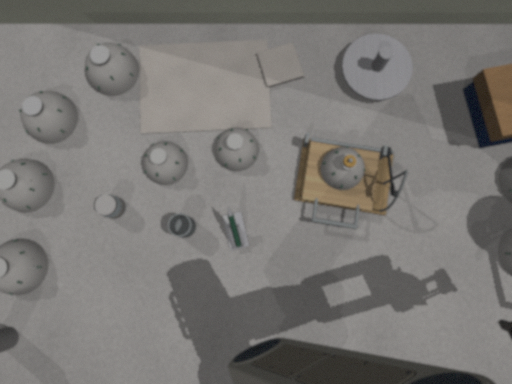

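Run:
```python
from h import *
t=cv2.imread("pics/top0.png"); s=cv2.imread("pics/side0.png")
def crop(im,x,y,w,h,f=4): return cv2.convertScaleAbs(cv2.resize(im[y:y+h,x:x+w],None,fx=f,fy=f,interpolation=cv2.INTER_CUBIC),alpha=1.5)
a=np.hstack([crop(t,305,140,100,90),crop(s,225,95,100,90)]); b=np.hstack([crop(t,160,200,100,55),crop(s,220,205,100,55)])
cv2.imwrite("pics/z0.png",np.vstack([a,b]))
def mask(c,n):
    m=np.array(arm.regions_of(c,n)[0]["pixels"]); v,u=np.nonzero(m); return np.c_[u,v].astype(float)
for c in("top","side"):
    arm.capture(c)
    p=mask(c,"pen_mid"); m=p.mean(0); w=np.linalg.svd(p-m)[2][0] if len(p)<4000 else 0; r=(p-m)@w
    print(c,"pen",len(p),m,w,r.min(),r.max())
    q=mask(c,"cup"); print("cup",len(q),q.min(0),q.max(0),q.mean(0))
    print("shade",[x for x in find(c,"shade_a_mid",8)])
```

```text
top pen 211 [234.18957346 227.81042654] [0.27425081 0.9616582 ] -19.786696462529914 19.08566665606377
cup 512 [168. 214.] [195. 236.] [181.65429688 225.17382812]
shade [(0.74, [658.5, 351.3, 61.3])]
side pen 286 [274.66433566 229.20629371] [0.72841789 0.68513311] -26.06917061733563 23.4483991400879
cup 961 [231. 250.] [256. 292.] [243.33194589 270.94797086]
shade [(0.6, [649.2, 389.9, 55.4]), (0.42, [467.8, 148.0, 79.9])]
```

View pics/z0.png

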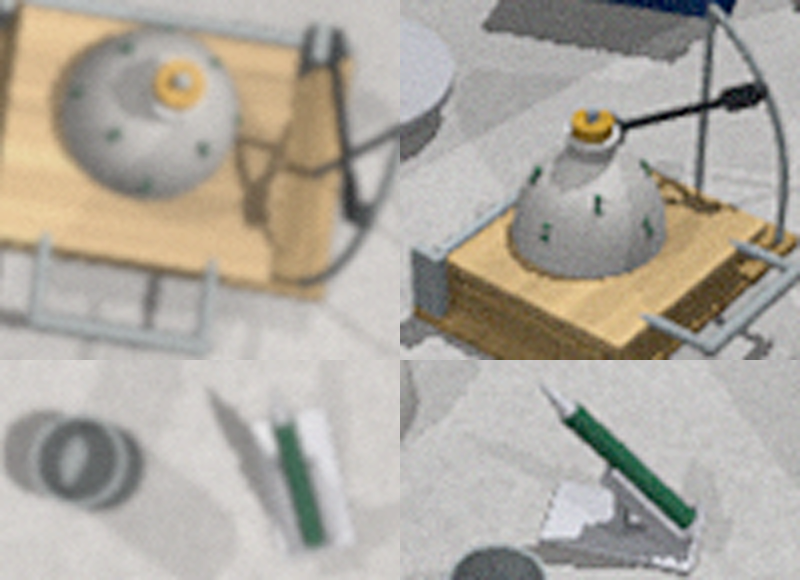

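Run:
```python
from h import *
from scipy.optimize import least_squares as LS
def onz(c,uv,z): o,d=ray(c,np.array(uv,float)); return o+d*(z-o[2])/d[2]
def f(p):
    a=np.array([np.cos(p[3])*np.cos(np.pi/4),np.sin(p[3])*np.cos(np.pi/4),np.sin(np.pi/4)]); F=p[:3]; P=[F,F+a*150]
    return np.r_[(proj("top",P)-[[238.2,246.2],[227.7,209]]).ravel(),(proj("side",P)-[[292,246.2],[255.8,211.2]]).ravel()]
r=LS(f,[420,140,30,0.1]); print("pen foot,yaw",r.x.round(3),r.fun.round(1))
print("cup",onz("top",(182.5,225),95))
A=onz("top",(313.75,224.5),60);B=onz("top",(356.75,226.75),60);print("bar",A,B,(A+B)/2,np.linalg.norm(A-B),"yaw",np.arctan2(-(A-B)[0],(A-B)[1]))
print("bar corner side",onz("side",(302.5,180.75),60))
def tri(u,v):
    o1,d1=ray("top",np.array(u,float));o2,d2=ray("side",np.array(v,float))
    s=np.linalg.lstsq(np.c_[d1,-d2],o2-o1,rcond=None)[0]; return o1+d1*s[0],o2+d2*s[1]
print("tip",tri((394.5,194),(316.25,118.25)))
# board edges in top: left/right front of wooden base etc
print("hinge rod ends z60", onz("top",(305+20/4,140+3/4),60), onz("top",(305+310/4,140+42/4),60))
```

```text
pen foot,yaw [4.14044e+02 1.33698e+02 2.22570e+01 2.37000e-01] [-0.3 -0.2 -0.1 -0.7  0.4 -0.2  0.5  0.3]
cup [472.01091269 289.51327697  95.        ]
bar [477.60738433 -90.24443689  60.        ] [ 471.66721887 -216.08962514   60.        ] [ 474.6373016  -153.16703102   60.        ] 125.98530458581975 yaw -0.04716715655006606
bar corner side [494.23531857 -94.76187232  60.        ]
tip (array([ 555.99747149, -299.20513707,  154.36323936]), array([ 549.62863226, -301.59038985,  154.27120837]))
hinge rod ends z60 [730.69442452 -82.72115152  60.        ] [ 701.20113759 -300.31929771   60.        ]
```

Call:
apply_moves(
  rows=[
    [1,[0,0,0],0.0535],
    [1,[0.62,-1,0],0],
    [1,[0.62,-1,0],0],
    [1,[0.62,-1,0],0],
    [1,[0.62,-1,0],0],
  ],
)

```text
clock: 2.02
tcp_pos: [305.4, -394.4, 222.7]
tcp_rot: [0.993, 0.118, 0.0, 0.0]
wrist_force: [0.5, -0.3, -0.0]
finger_gap: 92.2
grip_force: 0.0
```

Call:
apply_moves(
  rows=[
    [1,[0.62,-1,0],0],
    [1,[0.62,-1,0],0],
    [1,[0.62,-1,0],0],
    [1,[0.62,-1,0],0],
    [1,[0.62,-1,0],0],
  ],
)

```text
clock: 2.65
tcp_pos: [379.1, -170.8, 222.9]
tcp_rot: [0.993, 0.118, 0.0, 0.0]
wrist_force: [1.2, -0.1, 0.2]
finger_gap: 91.8
grip_force: 0.0
```

Call:
apply_moves(
  rows=[
    [1,[0.62,-1,0],0],
    [1,[0.62,-1,0],0],
    [1,[0.62,-1,0],0],
    [1,[0.62,-1,0],0],
    [1,[0,0,0],0],
  ],
)

```text
clock: 3.28
tcp_pos: [438.4, 9.0, 222.7]
tcp_rot: [0.993, 0.12, 0.0, -0.0]
wrist_force: [-0.7, 0.5, -0.2]
finger_gap: 92.1
grip_force: 0.0
```

```bash
cat >> h.py <<'E'
def to(P,yaw=None):
    "rows units from current pose to TCP target"
    s=arm.sense(); r=R.from_quat(s["tcp_rot"]); d=r.inv().apply(np.array(P)-s["tcp_pos"])/40
    x=r.as_matrix()[:,0]; ph=np.arctan2(x[1],x[0]); return "clock",round(s["clock"],2),"tcp",s["tcp_pos"].round(1),"yaw",round(ph,3),"shift",d.round(3),"turn", None if yaw is None else round((ph-yaw)/np.pi,4),"q",s["q"].round(2),"F",s["wrist_force"].round(1),"gap",round(s["finger_gap"],1),"grip",round(s["grip_force"],1)
E
python3 - <<'E'
from h import *
print(to([488,151.6,87.6],0.237))
save("wrist","w0"); print(find("wrist","pen_mid"))
print(proj("wrist",[[414,133.7,22.3],[517,158.6,128.3],[488,151.6,98.6]]))
E
```

```text
('clock', 3.27, 'tcp', array([438.4,   9. , 222.7]), 'yaw', np.float64(0.241), 'shift', array([ 2.052, -3.167,  3.381]), 'turn', np.float64(0.0011), 'q', array([0.02, 0.06, 2.01, 0.  , 1.07, 1.35]), 'F', array([-0.7,  0.5, -0.2]), 'gap', 92.1, 'grip', 0.0)
[(0.8, [476.4, 141.2, 91.1])]
[[151.19975116 165.37956122]
 [ 93.3125485   52.4530265 ]
 [115.03578976  94.98489969]]
```

View pics/w0.png

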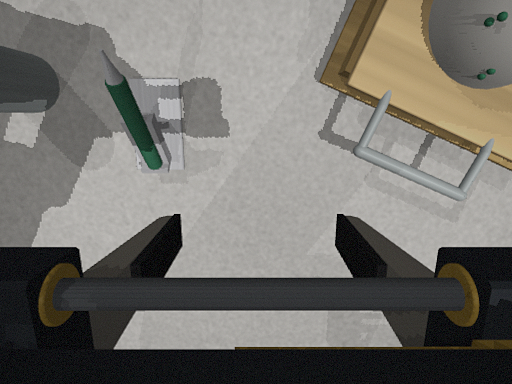

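Run:
```python
from h import *
from scipy.optimize import least_squares as LS
def onz(c,uv,z): o,d=ray(c,np.array(uv,float)); return o+d*(z-o[2])/d[2]
def f(p):
    a=np.array([np.cos(p[3])*np.cos(np.pi/4),np.sin(p[3])*np.cos(np.pi/4),np.sin(np.pi/4)]); F=p[:3]; P=[F,F+a*150]
    return np.r_[(proj("top",P)-[[238.2,246.2],[227.7,209]]).ravel(),(proj("side",P)-[[292,246.2],[255.8,211.2]]).ravel(),(proj("wrist",P)-[[154,165],[103,52]]).ravel()]
r=LS(f,[420,140,30,0.1]); print("pen foot,yaw",r.x.round(3),r.fun.round(1))
p=r.x;a=np.array([np.cos(p[3])*np.cos(np.pi/4),np.sin(p[3])*np.cos(np.pi/4),np.sin(np.pi/4)])
g=p[:3]+a*107; print(g, to(g-[0,0,11],p[3]))
A=onz("wrist",(360,152),60);B=onz("wrist",(462,195),60);print("bar",A,B,(A+B)/2,np.linalg.norm(A-B),"yaw",np.arctan2(-(A-B)[0],(A-B)[1]))
```

```text
pen foot,yaw [4.15120e+02 1.32064e+02 1.78520e+01 2.08000e-01] [ 0.3 -0.5  1.7 -1.1  0.2  0.4  0.7  0.2 -0.1 -0.8 -0.6  0.5]
[489.15620654 147.65610779  93.51277081] ('clock', 3.38, 'tcp', array([437.4,   6.7, 222.5]), 'yaw', np.float64(0.238), 'shift', array([ 2.092, -3.12 ,  3.498]), 'turn', np.float64(0.0098), 'q', array([ 0.01,  0.05,  2.01, -0.  ,  1.07,  1.34]), 'F', array([-0.6,  0.4,  0.7]), 'gap', 91.9, 'grip', 0.0)
bar [489.90885389 -91.47743246  60.        ] [ 471.39587935 -215.37165307   60.        ] [ 480.65236662 -153.42454277   60.        ] 125.26974146437087 yaw -0.1483281896281326
```

Call:
apply_moves(
  rows=[
    [1,[0,0,0],0.01],
    [1,[0.6,-0.78,0.4],0],
    [1,[0.6,-0.78,0.4],0],
    [1,[0.6,-0.78,0.4],0],
    [1,[0.3,-0.78,0.4],0],
  ],
)

```text
clock: 4.0
tcp_pos: [495.5, 145.8, 158.2]
tcp_rot: [0.995, 0.101, 0.0, -0.0]
wrist_force: [0.5, 0.2, -0.1]
finger_gap: 92.0
grip_force: 0.0
```

Call:
apply_moves(
  rows=[
    [1,[0,0,0],0],
    [1,[0,0,0],0],
  ],
)

```text
clock: 4.25
tcp_pos: [494.3, 144.7, 158.7]
tcp_rot: [0.995, 0.102, -0.0, 0.0]
wrist_force: [-0.5, 0.6, 0.8]
finger_gap: 91.8
grip_force: 0.0
```

Run:
```python
from h import *
print(to([489.2,147.7,82.5],0.208))
save("wrist","w1")
print(find("wrist","pen_mid"))
F=np.array([415.1,132.1,17.9]);a=np.array([.6917,.146,.7071]);print(proj("wrist",[F,F+a*107,F+a*122,F+a*150]))
```

```text
('clock', 4.25, 'tcp', array([494.3, 144.7, 158.7]), 'yaw', np.float64(0.204), 'shift', array([-0.108, -0.101,  1.906]), 'turn', np.float64(-0.0013), 'q', array([ 0.28,  0.26,  1.93, -0.  ,  0.96,  1.65]), 'F', array([-0.5,  0.6,  0.8]), 'gap', 91.8, 'grip', 0.0)
[(0.76, [485.5, 148.6, 93.9])]
[[255.13140068 254.6392758 ]
 [253.48850111 208.48545015]
 [253.15080335 198.99853838]
 [252.40442813 178.03068835]]
```

View pics/w1.png

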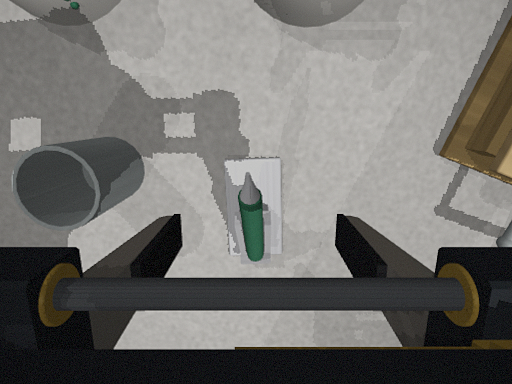

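Call:
apply_moves(
  rows=[
    [1,[-0.07,-0.12,0.6],0],
    [1,[0,0,0.7],0],
    [1,[0,0,0.6],0],
    [0,[0,0,0],0],
    [-0.4,[0,0,0],0],
  ],
  force=5,
)

```text
clock: 4.97
tcp_pos: [491.4, 149.7, 83.7]
tcp_rot: [0.995, 0.102, 0.001, -0.0]
wrist_force: [0.2, 0.7, -0.1]
finger_gap: 73.7
grip_force: 0.0
```

Call:
apply_moves(
  rows=[
    [-1,[0,0,0],0],
    [-1,[0,0,0],0],
    [-1,[0,0,0],0],
    [-1,[0,0,0],0],
  ],
)

```text
clock: 5.48
tcp_pos: [490.7, 150.1, 82.7]
tcp_rot: [0.995, 0.102, 0.0, -0.0]
wrist_force: [-0.2, 0.8, -0.5]
finger_gap: 34.3
grip_force: 0.0
```

Run:
```python
from h import *
print(to([489.2,147.7,82.5],0.208))
```

```text
('clock', 5.47, 'tcp', array([490.7, 150.1,  82.7]), 'yaw', np.float64(0.205), 'shift', array([-0.049,  0.051,  0.005]), 'turn', np.float64(-0.0008), 'q', array([ 0.29,  0.37,  1.99, -0.  ,  0.79,  1.66]), 'F', array([-0.2,  0.8, -0.5]), 'gap', 34.3, 'grip', 0.0)
```

Fingers are still closing (~80 mm/s).

Call:
apply_moves(
  rows=[
    [-1,[0,0,0],0],
    [-1,[0,0,0],0],
    [-1,[0,0,0],0],
    [-1,[0,0,0],0],
  ],
)

```text
clock: 5.98
tcp_pos: [490.6, 150.0, 82.5]
tcp_rot: [0.995, 0.102, -0.0, 0.0]
wrist_force: [0.0, -0.4, -0.0]
finger_gap: 17.0
grip_force: 5.0
```

Call:
apply_moves(
  rows=[
    [-1,[0,0,-0.4],0],
    [-1,[0,0,-0.8],0],
    [-1,[0,0,-0.8],0],
    [-1,[0,0,-0.8],0],
    [-1,[0,0,-0.6],0],
  ],
)

```text
clock: 6.6
tcp_pos: [491.1, 150.2, 221.2]
tcp_rot: [0.995, 0.102, 0.001, -0.0]
wrist_force: [0.1, -0.0, -1.8]
finger_gap: 16.4
grip_force: 5.0
```

Run:
```python
from h import *
print(to([472,289.5,200],0.208))
save("wrist","w2"); save("side","s2"); save("top","t2")
print(find("wrist","pen_mid"),find("side","pen_mid"))
a=cv2.imread("pics/w2.png"); b=cv2.imread("pics/s2.png")[160:320,180:340]; b=cv2.resize(b,(384,384),interpolation=cv2.INTER_CUBIC)
cv2.imwrite("pics/c2.png",cv2.resize(np.hstack([a,b]),None,fx=.88,fy=.88))
def onz(c,uv,z): o,d=ray(c,np.array(uv,float)); return o+d*(z-o[2])/d[2]
print([ (n,find("side",n)) for n in("cup",)])
```

```text
('clock', 6.6, 'tcp', array([491.1, 150.2, 221.2]), 'yaw', np.float64(0.205), 'shift', array([ 0.242, -3.507,  0.532]), 'turn', np.float64(-0.0008), 'q', array([0.29, 0.18, 1.87, 0.  , 1.09, 1.66]), 'F', array([ 0.1, -0. , -1.8]), 'gap', 16.4, 'grip', 5.0)
[(0.94, [501.1, 156.3, 246.0])] [(0.7, [451.8, 145.4, 201.8])]
[('cup', [(0.96, [473.2, 309.9, 58.9])])]
```

View pics/c2.png

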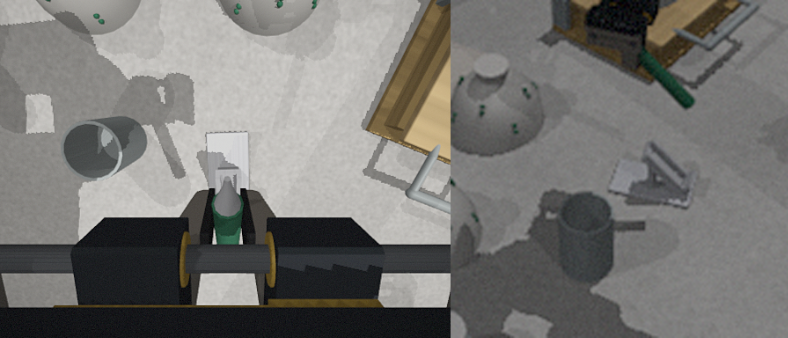

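Call:
apply_moves(
  rows=[
    [-1,[0,-0.5,0],0],
    [-1,[0,-0.5,0],0],
    [-1,[0,0,0],0],
  ],
  force=3,
)

```text
clock: 7.28
tcp_pos: [481.8, 189.7, 217.4]
tcp_rot: [0.995, 0.103, -0.001, 0.0]
wrist_force: [-1.3, 0.6, -0.1]
finger_gap: 17.0
grip_force: 3.0
```

```bash
cat >> h.py <<'E'
def onz(c,uv,z): o,d=ray(c,np.array(uv,float)); return o+d*(z-o[2])/d[2]
def mask(c,n):
    m=np.array(arm.regions_of(c,n)[0]["pixels"]); v,u=np.nonzero(m); return np.c_[u,v].astype(float)
def penfit(g):
    "g grasp point; find lean with plane along tool x; 107 from foot, using side mask"
    s=arm.sense(); arm.capture("side"); p=mask("side","pen_mid")
    m=p.mean(0); w=np.linalg.svd(p-m,full_matrices=False)[2][0]; e=[m+w*t for t in(((p-m)@w).min(),((p-m)@w).max())]
    x=R.from_quat(s["tcp_rot"]).as_matrix()[:,0]; n=np.cross(x,[0,0,1]); g=s["tcp_pos"]+[0,0,11]
    o=[]
    for uv in e:
        c,d=ray("side",uv); q=c+d*((g-c)@n)/(d@n); q-=g; o.append((round(q@x,1),round(q[2],1)))
    return o
E
python3 - <<'E'
from h import *
print(to([472,289.5,200],0.208)); print("pen ends rel grasp (x,z)",penfit(0))
s=arm.capture("wrist"); q=mask("wrist","cup"); print(q.min(0),q.max(0))
top=cv2.imread("pics/top0.png")
import cv2
save("wrist","w3"); im=cv2.imread("pics/w3.png"); cv2.imwrite("pics/w3c.png",cv2.resize(im[80:330,60:330],None,fx=2,fy=2))
E
```

```text
('clock', 7.28, 'tcp', array([481.8, 189.7, 217.4]), 'yaw', np.float64(0.207), 'shift', array([ 0.274, -2.491,  0.435]), 'turn', np.float64(-0.0004), 'q', array([0.37, 0.19, 1.86, 0.  , 1.09, 1.74]), 'F', array([-1.3,  0.6, -0.1]), 'gap', 17.0, 'grip', 3.0)
pen ends rel grasp (x,z) [(np.float64(-5.9), np.float64(-1.5)), (np.float64(-74.4), np.float64(-72.2))]
[109. 132.] [197. 205.]
```

View pics/w3c.png

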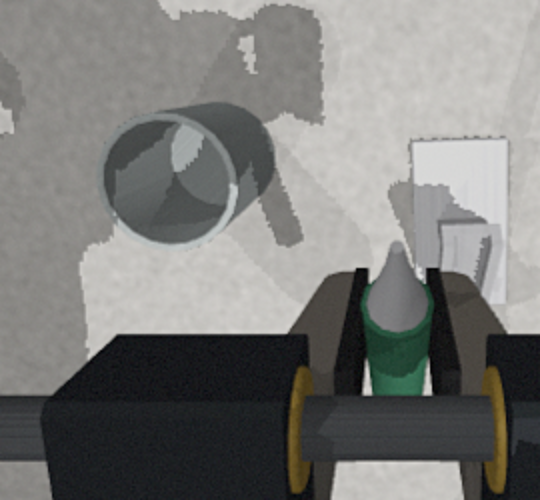

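Run:
```python
from h import *
for uv in [(144.5,170),(113,170),(177,170),(144.5,137),(144.5,202)]: print(onz("wrist",np.array(uv),95).round(1))
arm.capture("side"); q=mask("side","cup"); print(q.min(0),q.max(0), proj("side",[[472,289.5,95],[472,289.5,0]]))
for C in ([472,289.5],):
    x=np.array([np.cos(.207),np.sin(.207)]); print(to(np.r_[np.array(C)+58*x,217],0.207))
    for z in(0,95):
        a=np.linspace(0,6.28,60);P=np.c_[C[0]+34*np.cos(a),C[1]+34*np.sin(a),0*a+z]; p=proj("side",P); print(p.min(0),p.max(0)); p=proj("top",P); print(p.min(0),p.max(0))
```

```text
[475.5 297.7  95. ]
[469.4 326.9  95. ]
[481.7 267.5  95. ]
[506.3 301.3  95. ]
[444. 294.  95.]
[231. 250.] [256. 293.] [[246.3898823  258.04284287]
 [246.67123521 281.33905148]]
('clock', 7.62, 'tcp', array([482.6, 188.7, 218.5]), 'yaw', np.float64(0.205), 'shift', array([ 1.703, -2.525,  0.037]), 'turn', np.float64(-0.0007), 'q', array([ 0.37,  0.19,  1.86, -0.  ,  1.09,  1.74]), 'F', array([ 0.2, -0.3, -0.2]), 'gap', 16.9, 'grip', 3.0)
[233.96676073 271.36666451] [259.36723678 291.69404504]
[177.08697235 215.92061695] [199.05643026 237.96856832]
[233.04090506 248.03373691] [259.73004797 268.45613269]
[170.63830946 213.15121956] [194.35966012 236.94256976]
```

Call:
apply_moves(
  rows=[
    [-1,[0.45,-0.67,0],0],
    [-1,[0.45,-0.67,0],0],
    [-1,[0.45,-0.67,0],0],
    [-1,[0.45,-0.67,0],0],
    [-1,[0,0,0],0],
  ],
)

```text
clock: 8.25
tcp_pos: [531.8, 310.1, 218.3]
tcp_rot: [0.995, 0.103, 0.0, -0.0]
wrist_force: [-0.6, 0.3, -0.4]
finger_gap: 17.1
grip_force: 3.0
```

Run:
```python
from h import *
print(to([531.3,308.9,134],0.207)); print(penfit(0))
save("top","t4"); save("side","s4"); save("wrist","w4")
t=cv2.imread("pics/top"[:0]+"pics/t4.png")[175:265,130:250]; s=cv2.imread("pics/s4.png")[200:310,180:300]; w=cv2.imread("pics/w4.png")[100:340,130:370]
f=lambda a:cv2.convertScaleAbs(cv2.resize(a,(400,int(400*a.shape[0]/a.shape[1])),interpolation=cv2.INTER_CUBIC),alpha=1.4)
a,b=f(t),f(s); h=max(len(a),len(b)); a=np.vstack([a,np.zeros((h-len(a),400,3),np.uint8)]); cv2.imwrite("pics/c4.png",np.hstack([a,b]))
```

```text
('clock', 8.25, 'tcp', array([531.8, 310.1, 218.3]), 'yaw', np.float64(0.206), 'shift', array([-0.02 ,  0.028,  2.108]), 'turn', np.float64(-0.0002), 'q', array([0.53, 0.34, 1.66, 0.  , 1.14, 1.89]), 'F', array([-0.6,  0.3, -0.4]), 'gap', 17.1, 'grip', 3.0)
[(np.float64(-2.9), np.float64(1.6)), (np.float64(-73.5), np.float64(-72.0))]
```

View pics/c4.png

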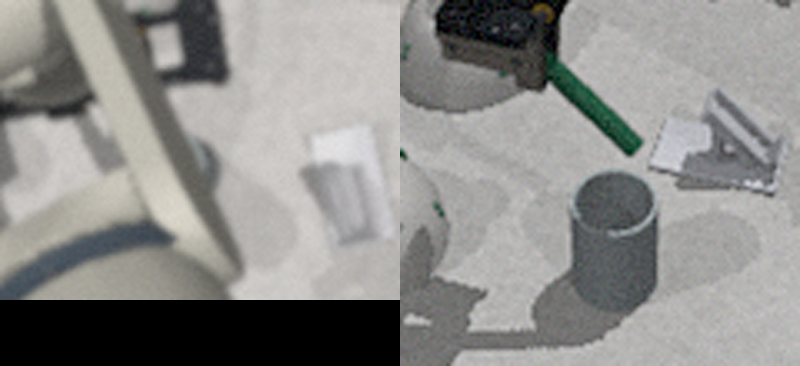

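Run:
```python
from h import *
print(onz("side",np.array([244.3,261.0]),95), onz("side",np.array([244.3,293-9.]),0)); print(proj("side",[[474.5,297,95]]))
```

```text
[471.66150201 300.58330967  95.        ] [473.02210297 300.28745231   0.        ]
[[244.05133952 259.63036284]]
```

Call:
apply_moves(
  rows=[
    [-1,[0,0,0.7],0],
    [-1,[0,0,0.5],0],
    [-1,[0,0,0.5],0],
    [-1,[0,0,0.4],0],
    [-1,[0,0,0],0],
  ],
)

```text
clock: 9.12
tcp_pos: [530.5, 308.0, 133.6]
tcp_rot: [0.995, 0.102, -0.001, 0.0]
wrist_force: [0.5, 0.5, -0.3]
finger_gap: 16.9
grip_force: 3.0
```

Run:
```python
from h import *
print(to([478,298.9,134],0.207)); print(penfit(0))
save("side","s5"); q=mask("side","cup"); print(q.min(0),q.max(0))
s=cv2.imread("pics/s5.png")[200:310,180:300]; cv2.imwrite("pics/c5.png",cv2.convertScaleAbs(cv2.resize(s,(480,440),interpolation=cv2.INTER_CUBIC),alpha=1.4))
```

```text
('clock', 9.12, 'tcp', array([530.5, 308. , 133.6]), 'yaw', np.float64(0.205), 'shift', array([-1.331, -0.043, -0.007]), 'turn', np.float64(-0.0007), 'q', array([ 0.52,  0.43,  1.73, -0.  ,  0.98,  1.89]), 'F', array([ 0.5,  0.5, -0.3]), 'gap', 16.9, 'grip', 3.0)
[(np.float64(-5.4), np.float64(-0.6)), (np.float64(-72.3), np.float64(-70.2))]
[230. 249.] [257. 293.]
```

View pics/c5.png

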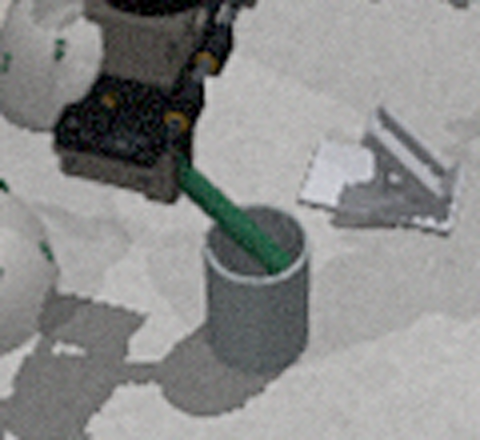

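Call:
apply_moves(
  rows=[
    [-1,[-0.2,0,0],0],
    [-1,[-0.2,0,0],0],
    [-1,[-0.2,0,0],0],
    [-1,[-0.2,0,0],0],
    [-1,[-0.2,0,0],0],
  ],
)

```text
clock: 9.95
tcp_pos: [491.4, 300.6, 134.6]
tcp_rot: [0.995, 0.103, 0.0, -0.0]
wrist_force: [1.3, -0.4, -0.4]
finger_gap: 16.7
grip_force: 3.0
```

Run:
```python
from h import *
print(to([478,298.9,134],0.207)); print(penfit(0))
q=mask("side","cup"); print(q.min(0),q.max(0))
```

```text
('clock', 9.95, 'tcp', array([491.4, 300.6, 134.6]), 'yaw', np.float64(0.205), 'shift', array([-0.336, -0.027,  0.016]), 'turn', np.float64(-0.0005), 'q', array([0.55, 0.38, 1.82, 0.  , 0.95, 1.91]), 'F', array([ 1.3, -0.4, -0.4]), 'gap', 16.7, 'grip', 3.0)
[(np.float64(-4.9), np.float64(-1.1)), (np.float64(-30.3), np.float64(-77.0))]
[230. 249.] [256. 293.]
```

Call:
apply_moves(
  rows=[
    [-1,[-0.2,0,0],0],
    [-1,[-0.2,0,0],0],
    [-1,[0.02,0,0.2],0],
    [-1,[0,0,0.25],0],
    [-1,[0,0,0.22],0],
  ],
)

```text
clock: 10.72
tcp_pos: [477.0, 297.4, 106.7]
tcp_rot: [0.995, 0.102, -0.0, 0.0]
wrist_force: [-0.2, 0.3, -0.7]
finger_gap: 16.5
grip_force: 3.0
```

Run:
```python
from h import *
print(to([478,298.9,134],0.207)); print(penfit(0))
q=mask("side","cup"); print(q.min(0),q.max(0))
```

```text
('clock', 10.72, 'tcp', array([477. , 297.4, 106.7]), 'yaw', np.float64(0.205), 'shift', array([ 0.032, -0.03 , -0.682]), 'turn', np.float64(-0.0006), 'q', array([0.55, 0.4 , 1.87, 0.  , 0.88, 1.92]), 'F', array([-0.2,  0.3, -0.7]), 'gap', 16.5, 'grip', 3.0)
[(np.float64(-10.4), np.float64(-13.6)), (np.float64(-7.9), np.float64(-58.2))]
[232. 253.] [257. 291.]
```

Call:
apply_moves(
  rows=[
    [0.3,[0,0,0],0],
    [0.3,[0,0,0],0],
    [0.3,[0,0,0],0],
    [0.3,[0,0,0],0],
    [0.3,[0,0,-0.5],0],
  ],
)

```text
clock: 11.5
tcp_pos: [476.2, 297.0, 126.9]
tcp_rot: [0.995, 0.102, -0.001, 0.001]
wrist_force: [0.7, 0.3, 0.7]
finger_gap: 59.4
grip_force: 0.0
```

Call:
apply_moves(
  rows=[
    [0.3,[0,0,-0.8],0],
    [0.3,[0,0,-0.8],0],
    [0.3,[0,0,-0.8],0],
    [0.3,[0,0,-0.5],0],
    [0,[0,0,0],0],
  ],
)

```text
clock: 12.12
tcp_pos: [477.9, 298.1, 245.3]
tcp_rot: [0.995, 0.102, 0.001, -0.001]
wrist_force: [-0.4, -0.0, 0.7]
finger_gap: 51.9
grip_force: 0.0
```

Run:
```python
from h import *
print(to([480.5,-153.4,200],1.423)); print(penfit(0))
save("side","s6"); q=mask("side","cup"); print(q.min(0),q.max(0)); p=mask("side","pen_mid"); print(p.min(0),p.max(0))
save("wrist","w6")
s=cv2.imread("pics/s6.png"); print(find("side","pen_mid"),find("side","cup"))
```

```text
('clock', 12.12, 'tcp', array([477.9, 298.1, 245.3]), 'yaw', np.float64(0.205), 'shift', array([-2.241, 11.065,  1.113]), 'turn', np.float64(-0.3876), 'q', array([0.56, 0.23, 1.75, 0.  , 1.16, 1.92]), 'F', array([-0.4, -0. ,  0.7]), 'gap', 51.9, 'grip', 0.0)
[(np.float64(41.5), np.float64(-118.6)), (np.float64(0.7), np.float64(-196.0))]
[231. 250.] [256. 292.]
[227. 244.] [244. 268.]
[(0.6, [495.9, 307.6, 105.3])] [(0.69, [465.2, 317.3, 62.0])]
```

Call:
apply_moves(
  rows=[
    [-0.13,[-0.2,1,0],0],
    [-0.13,[-0.2,1,0],0],
    [-0.13,[-0.2,1,0],0],
    [-0.13,[-0.2,1,0],0],
    [-0.13,[-0.2,1,0],0],
  ],
)

```text
clock: 13.15
tcp_pos: [478.6, 92.4, 243.6]
tcp_rot: [0.995, 0.103, -0.0, 0.0]
wrist_force: [-0.8, -0.4, 0.4]
finger_gap: 40.2
grip_force: 0.0
```

Call:
apply_moves(
  rows=[
    [-0.13,[-0.2,1,0],0],
    [-0.13,[-0.2,1,0],0],
    [-0.13,[-0.2,1,0],0],
    [-0.13,[-0.2,1,0],0],
    [-0.13,[-0.2,1,0],0],
  ],
)

```text
clock: 13.78
tcp_pos: [480.2, -111.6, 243.6]
tcp_rot: [0.995, 0.102, -0.0, -0.0]
wrist_force: [1.2, 0.9, -0.5]
finger_gap: 40.1
grip_force: 0.0
```

Call:
apply_moves(
  rows=[
    [-0.13,[0,0,0],-0.0554],
    [-0.13,[0,0,0],-0.0554],
    [-0.13,[0,0,0],-0.0554],
    [-0.13,[0,0,0],-0.0554],
    [-0.13,[0,0,0],-0.0554],
  ],
)

```text
clock: 14.4
tcp_pos: [480.3, -110.3, 243.5]
tcp_rot: [0.857, 0.515, -0.0, -0.0]
wrist_force: [-0.0, 0.4, 0.0]
finger_gap: 40.1
grip_force: 0.0
```

Call:
apply_moves(
  rows=[
    [-0.13,[0,0,0],-0.0554],
    [-0.13,[0,0,0],-0.0554],
    [-0.13,[0,0,0],0],
  ],
)

```text
clock: 14.78
tcp_pos: [480.2, -110.3, 243.5]
tcp_rot: [0.758, 0.653, -0.0, -0.0]
wrist_force: [-0.3, 0.8, -0.5]
finger_gap: 40.3
grip_force: 0.0
```

Run:
```python
from h import *
print(to([480.5,-153.4,120],1.423))
save("wrist","w7"); print(find("wrist","board_bar"),find("wrist","pointer"),find("wrist","pointer_tip"))
save("side","s7"); save("top","t7")
for c in("side","top"): print(c,find(c,"pointer_tip"),find(c,"pointer"))
for c in("side","top","wrist"):
    try:
        m=np.array(arm.regions_of(c,"pointer")[0]["pixels"]);v,u=np.nonzero(m);print(c,len(u),u.min(),u.max(),v.min(),v.max())
    except Exception as e: print(e)
A=np.array([480.5,-153.4,60]);y=np.array([.148,.989,0])
print(proj("wrist",[A,A+62*y,A-62*y]))
w=cv2.imread("pics/w7.png"); cv2.imwrite("pics/c7.png",w)
```

```text
('clock', 14.78, 'tcp', array([ 480.2, -110.3,  243.5]), 'yaw', np.float64(1.422), 'shift', array([-1.065,  0.167,  3.088]), 'turn', np.float64(-0.0002), 'q', array([-0.23,  0.12,  1.89,  0.  ,  1.13, -0.08]), 'F', array([-0.3,  0.8, -0.5]), 'gap', 40.3, 'grip', 0.0)
[(0.83, [618.1, -136.4, 62.2])] [] []
side [(0.44, [623.9, -301.8, 116.2])] [(0.43, [621.4, -303.1, 115.1])]
top [(0.59, [659.5, -307.5, 90.8])] [(0.45, [659.6, -309.6, 93.9])]
side 16 311 315 115 119
top 684 224 248 211 249
list index out of range
[[264.04935759 209.82450559]
 [264.3760108  157.81146196]
 [263.74828399 257.76450318]]
```

Run:
```python
import cv2,numpy as np
def c(n,x,y,w,h,W,H): return cv2.convertScaleAbs(cv2.resize(cv2.imread(f"pics/{n}.png")[y:y+h,x:x+w],(W,H),interpolation=cv2.INTER_CUBIC),alpha=1.4)
L=c("w7",100,0,300,300,400,400)
a=c("side0",280,85,50,50,400,400)   # x8
b=c("top0",375,140,40,20,400,200); b2=c("top0",375,140,40,60,133,200)
d=c("top0",375,140,40,60,200,200)
e=c("s6",200,220,80,80,200,200)
f=c("w0",300,60,212,150,400,200)
cv2.imwrite("pics/last.png",np.vstack([np.hstack([L,a]),np.hstack([e,d,f])]))
```

View pics/last.png

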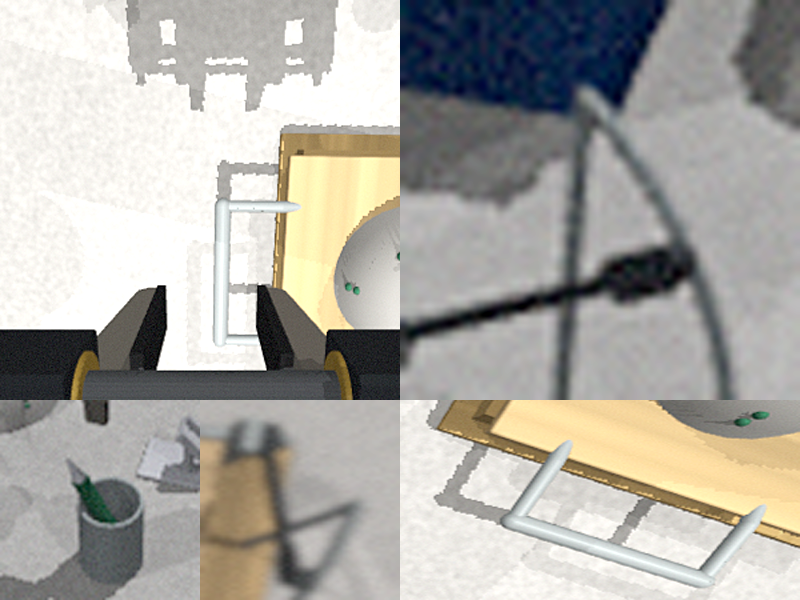

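Run:
```python
from h import *
from scipy.optimize import least_squares as LS
A=onz("wrist",np.array([266.5,154.5]),60);B=onz("wrist",np.array([265.8,257.]),60);M=(A+B)/2;yaw=np.arctan2(-(A-B)[0],(A-B)[1]);print(A,B,M,yaw,np.linalg.norm(A-B))
def geo(p):
    x=np.array([np.cos(p[2]),np.sin(p[2]),0]);y=np.array([-x[1],x[0],0]);b=np.array([p[0],p[1],60]);H=b+240*x-130*y
    return H+170*(-np.cos(p[3])*x+np.sin(p[3])*np.array([0,0,1])),H,b
for use in("both","side","top"):
    def f(p):
        t,H,b=geo(p); r=[(p[0]-M[0])/2,(p[1]-M[1])/2,(p[2]-yaw)/.015]
        if use!="top": r+=list((proj("side",[t])-[[316.3,117.8]]).ravel())
        if use!="side": r+=list((proj("top",[t])-[[394.5,194.]]).ravel())
        return r
    s=LS(f,[M[0],M[1],yaw,.6]); print(use,s.x.round(3),s.fun.round(2))
    # side check: row of the shaft where column 280.6
t,H,b=geo(s.x)
print(to(np.r_[M[:2],120],1.5708+yaw))
```

```text
[492.59845497 -88.69724379  60.        ] [ 473.97665376 -214.07225261   60.        ] [ 483.28755437 -151.3847482    60.        ] -0.14745082414978863 126.75040164426814
both [ 4.81299e+02 -1.53425e+02 -1.72000e-01  5.83000e-01] [-0.99 -1.02 -1.65 -2.15  0.6  -0.41  0.16]
side [ 4.81218e+02 -1.52994e+02 -1.71000e-01  5.78000e-01] [-1.03 -0.8  -1.57 -2.14  0.91]
top [ 4.82414e+02 -1.52957e+02 -1.61000e-01  5.77000e-01] [-0.44 -0.79 -0.92 -1.07 -0.56]
('clock', 15.43, 'tcp', array([ 480.3, -110.3,  243.8]), 'yaw', np.float64(1.423), 'shift', array([-1.005,  0.223,  3.094]), 'turn', np.float64(0.0), 'q', array([-0.23,  0.12,  1.89,  0.  ,  1.13, -0.08]), 'F', array([-0.3,  0.2,  1. ]), 'gap', 40.0, 'grip', 0.0)
```

Call:
apply_moves(
  rows=[
    [-0.13,[-0.5,0.11,0.5],0],
    [-0.13,[-0.5,0.11,0.8],0],
    [-0.13,[0,0,0.8],0],
    [-0.13,[0,0,0.8],0],
    [-0.13,[0,0,0],0],
  ],
)

```text
clock: 16.05
tcp_pos: [481.5, -150.7, 126.0]
tcp_rot: [0.757, 0.653, -0.001, -0.002]
wrist_force: [-0.2, 0.2, -0.7]
finger_gap: 39.9
grip_force: 0.0
```

Run:
```python
from h import *
print(to([483,-152,62],1.423))
x=np.array([np.cos(-.16),np.sin(-.16),0]);y=np.array([-x[1],x[0],0]);H=np.array([482.4,-153,60])+240*x-130*y
for th in(.5,.54,.58,.62,.66):
    P=[H+r*(-np.cos(th)*x+np.sin(th)*np.array([0,0,1])) for r in np.linspace(0,170,50)]; q=proj("side",P); o=np.argsort(q[:,0]); print(th,np.interp(280.6,q[o,0],q[o,1]),np.interp(300,q[o,0],q[o,1]),q[-1],q[0])
im=save("wrist","w8").astype(int).sum(2)//3
print([im[200+k,190:330:4].tolist() for k in(0,)])
```

```text
('clock', 16.05, 'tcp', array([ 481.5, -150.7,  126. ]), 'yaw', np.float64(1.423), 'shift', array([-0.028,  0.048,  1.6  ]), 'turn', np.float64(0.0001), 'q', array([-0.31,  0.29,  1.97,  0.  ,  0.88, -0.16]), 'F', array([-0.2,  0.2, -0.7]), 'gap', 39.9, 'grip', 0.0)
0.5 126.36214234744449 124.0046637690916 [314.71899926 122.21601813] [277.70153056 126.71436295]
0.54 126.20666340078643 122.80853504942169 [314.01476673 120.35369092] [277.70153056 126.71436295]
0.58 126.0442873943866 121.55934595459705 [313.24586655 118.49713277] [277.70153056 126.71436295]
0.62 125.87398796459665 120.24920047642382 [312.41356178 116.65004341] [277.70153056 126.71436295]
0.66 125.69458251042141 118.86900064347563 [311.51927518 114.81612663] [277.70153056 126.71436295]
[[190, 193, 195, 191, 188, 185, 192, 191, 201, 179, 179, 179, 176, 195, 194, 197, 158, 184, 185, 165, 139, 193, 190, 197, 200, 177, 181, 179, 173, 172, 174, 171, 89, 90, 98]]
```

Call:
apply_moves(
  rows=[
    [-0.13,[0,0.04,0.6],0],
    [-0.13,[0,0,0.6],0],
    [-0.13,[0,0,0.4],0],
    [-0.13,[0,0,0],0],
    [-0.7,[0,0,0],0],
  ],
  force=20,
)

```text
clock: 16.73
tcp_pos: [485.5, -151.6, 64.7]
tcp_rot: [0.757, 0.653, 0.0, 0.001]
wrist_force: [0.2, -0.0, -0.3]
finger_gap: 32.1
grip_force: 0.0
```

Call:
apply_moves(
  rows=[
    [-1,[0,0,0],0],
    [-1,[0,0,0],0],
    [-1,[0,0,0],0],
    [-1,[0,0,0],0],
  ],
)

```text
clock: 17.23
tcp_pos: [483.0, -151.1, 64.1]
tcp_rot: [0.757, 0.653, -0.001, -0.001]
wrist_force: [-6.9, 0.4, 7.3]
finger_gap: 13.2
grip_force: 20.0
```

Run:
```python
from h import *
print(to([483,-152,62],1.423))
```

```text
('clock', 17.23, 'tcp', array([ 483. , -151.1,   64.1]), 'yaw', np.float64(1.424), 'shift', array([-0.022,  0.002,  0.052]), 'turn', np.float64(0.0002), 'q', array([-0.31,  0.39,  2.01, -0.  ,  0.75, -0.16]), 'F', array([-6.9,  0.4,  7.3]), 'gap', 13.2, 'grip', 20.0)
```

Call:
apply_moves(
  rows=[
    [-1,[0,0.005,-0.24],0],
    [-1,[0,0.014,-0.24],0],
    [-1,[0,0.024,-0.239],0],
    [-1,[0,0.033,-0.238],0],
    [-1,[0,0.043,-0.236],0],
  ],
)

```text
clock: 17.85
tcp_pos: [487.5, -151.8, 111.7]
tcp_rot: [0.757, 0.653, -0.001, -0.001]
wrist_force: [-5.7, -0.6, -2.0]
finger_gap: 13.2
grip_force: 20.0
```

Call:
apply_moves(
  rows=[
    [-1,[0,0.052,-0.234],0],
    [-1,[0,0.062,-0.232],0],
    [-1,[0,0.071,-0.229],0],
    [-1,[0,0,0],0],
  ],
)

```text
clock: 18.35
tcp_pos: [494.5, -153.0, 139.8]
tcp_rot: [0.757, 0.653, -0.002, -0.002]
wrist_force: [-9.7, -1.1, 0.2]
finger_gap: 13.1
grip_force: 20.0
```

Run:
```python
from h import *
print(to([483,-152,62],1.423))
```

```text
('clock', 18.35, 'tcp', array([ 494.5, -153. ,  139.8]), 'yaw', np.float64(1.424), 'shift', array([-0.018, -0.278,  1.945]), 'turn', np.float64(0.0003), 'q', array([-0.3 ,  0.29,  1.93, -0.  ,  0.92, -0.15]), 'F', array([-9.7, -1.1,  0.2]), 'gap', 13.1, 'grip', 20.0)
```

Call:
apply_moves(
  rows=[
    [-1,[0,0.08,-0.226],0],
    [-1,[0,0.089,-0.223],0],
    [-1,[0,0.098,-0.219],0],
    [-1,[0,0.107,-0.215],0],
    [-1,[0,0.115,-0.211],0],
  ],
)

```text
clock: 18.98
tcp_pos: [512.5, -155.8, 183.2]
tcp_rot: [0.757, 0.653, -0.003, -0.003]
wrist_force: [-14.2, -0.1, 3.5]
finger_gap: 13.4
grip_force: 20.0
```

Call:
apply_moves(
  rows=[
    [-1,[0,0.123,-0.206],0],
    [-1,[0,0.065,-0.1],0],
    [-1,[0,0,0],0],
    [-1,[0,0,0],0],
  ],
)

```text
clock: 19.48
tcp_pos: [519.5, -157.0, 195.4]
tcp_rot: [0.757, 0.653, -0.003, -0.003]
wrist_force: [-16.0, -0.7, 6.6]
finger_gap: 12.9
grip_force: 20.0
```

Run:
```python
from h import *
print(to([483,-152,64.1],1.423)); s=arm.sense(); print("theta z",np.arcsin((s["tcp_pos"][2]-64.1)/240))
for c in("side","top"): save(c,c+"9"); print(c,find(c,"board_bar"),find(c,"pointer_tip"),find(c,"pen_mid"),find(c,"cup"))
# board edge slope: line segments in side picture near the board
im=cv2.imread("pics/side9.png",0)[95:200,220:345]; im=cv2.resize(im,None,fx=4,fy=4,interpolation=cv2.INTER_CUBIC)
L=cv2.createLineSegmentDetector().detect(im)[0][:,0]/4+[220,95,220,95]
L=L[np.hypot(L[:,2]-L[:,0],L[:,3]-L[:,1])>12]; print(L.round(1).tolist())
x=np.array([np.cos(-.155),np.sin(-.155),0]);y=np.array([-x[1],x[0],0]);H=np.array([482.5,-152.5,60])+240*x
for th in(.5,.58,.66):
    n=-np.cos(th)*x+np.sin(th)*np.array([0,0,1]); print(th,"board right edge H->front, left edge, bar ends",proj("side",[H-105*y,H-105*y+185*n,H+105*y,H+105*y+185*n,H+62*y+240*n,H-62*y+240*n]).round(1).tolist())
```

```text
('clock', 19.48, 'tcp', array([ 519.5, -157. ,  195.4]), 'yaw', np.float64(1.424), 'shift', array([-0.009, -0.894,  3.29 ]), 'turn', np.float64(0.0003), 'q', array([-0.3 ,  0.26,  1.83, -0.  ,  1.06, -0.15]), 'F', array([-16. ,  -0.7,   6.6]), 'gap', 12.9, 'grip', 20.0)
theta z 0.5789648725134503
side [(0.75, [644.3, -141.9, 147.8])] [] [(0.5, [495.7, 307.1, 107.3])] [(0.95, [468.3, 313.6, 63.4]), (0.3, [646.0, -143.1, 149.5])]
top [(0.59, [655.3, -130.0, 147.1])] [] [(0.48, [487.1, 298.3, 89.4])] [(0.86, [469.5, 298.3, 45.9])]
[[300.1, 122.8, 283.4, 126.9], [281.8, 125.0, 300.1, 120.6], [340.0, 114.6, 329.2, 123.8], [321.7, 132.3, 322.0, 144.9], [318.2, 161.9, 299.1, 178.5], [319.4, 151.1, 319.5, 128.9], [284.3, 189.0, 294.0, 180.6], [303.4, 172.5, 321.8, 156.4], [228.2, 174.2, 227.5, 157.0], [293.8, 147.5, 305.3, 152.1], [263.0, 151.8, 273.5, 145.6]]
0.5 board right edge H->front, left edge, bar ends [[273.1, 130.0], [313.7, 125.2], [234.7, 158.6], [275.2, 156.0], [297.1, 148.2], [319.8, 129.7]]
0.58 board right edge H->front, left edge, bar ends [[273.1, 130.0], [312.1, 121.1], [234.7, 158.6], [273.3, 151.7], [294.7, 142.5], [317.6, 124.1]]
0.66 board right edge H->front, left edge, bar ends [[273.1, 130.0], [310.2, 117.0], [234.7, 158.6], [271.1, 147.3], [291.9, 136.8], [315.0, 118.6]]
```

Run:
```python
from h import *
im=cv2.imread("pics/side9.png",0)[95:200,220:345]; im=cv2.resize(im,None,fx=4,fy=4,interpolation=cv2.INTER_CUBIC)
L=cv2.createLineSegmentDetector().detect(im)[0][:,0]/4+[220,95,220,95]
for l in L:
    n=np.hypot(l[2]-l[0],l[3]-l[1])
    if n>6 and min(l[0],l[2])>226 and max(l[0],l[2])<300 and 135<l[1]<172: print(l.round(1),round((l[3]-l[1])/(l[2]-l[0]+1e-9),2))
x=np.array([np.cos(-.155),np.sin(-.155),0]);y=np.array([-x[1],x[0],0]);H=np.array([482.5,-152.5,60])+240*x
for th in(.5,.58,.66):
    n=-np.cos(th)*x+np.sin(th)*np.array([0,0,1]);k=np.sin(th)*x+np.cos(th)*np.array([0,0,1])
    print(th,"left top, left bottom, front-left vertical, arm",proj("side",[H+105*y,H+105*y+185*n,H+105*y-12*k,H+105*y+185*n-12*k,H+62*y+185*n,H+62*y+240*n]).round(1).tolist(),"shade knob",proj("side",[H+75*n+k*120]).round(1), proj("top",[H+75*n+k*120]).round(1))
q=mask("side","board_bar");print(q.min(0),q.max(0))
b=cv2.imread("pics/side9.png").astype(int);Y=(b[:,:,2]-b[:,:,0]>70)&(b[:,:,2]>130);v,u=np.nonzero(Y[90:200,220:345]);print("gold knob",u.size, u.mean()+220,v.mean()+90)
b=cv2.imread("pics/side0.png").astype(int);Y=(b[:,:,2]-b[:,:,0]>70)&(b[:,:,2]>130);v,u=np.nonzero(Y[90:200,220:345]);print(u.size,u.mean()+220,v.mean()+90, proj("side",[H-75*x+[0,0,120],H-75*x+[0,0,110]]))
```

```text
[239.4 153.2 245.4 148.5] -0.78
[263.  151.8 273.5 145.6] -0.59
[296.9 168.1 292.2 172.5] -0.95
[249.7 143.3 249.2 134.5] 18.23
[239.2 158.2 248.2 157.1] -0.13
0.5 left top, left bottom, front-left vertical, arm [[234.7, 158.6], [275.2, 156.0], [236.1, 161.8], [276.6, 159.5], [283.6, 149.3], [297.1, 148.2]] shade knob [[256.7 109. ]] [[356.2 133.9]]
0.58 left top, left bottom, front-left vertical, arm [[234.7, 158.6], [273.3, 151.7], [236.3, 161.8], [275.0, 155.2], [281.8, 145.0], [294.7, 142.5]] shade knob [[254.  107.7]] [[356.7 129.9]]
0.66 left top, left bottom, front-left vertical, arm [[234.7, 158.6], [271.1, 147.3], [236.5, 161.7], [273.0, 150.8], [279.6, 140.7], [291.9, 136.8]] shade knob [[251.2 106.7]] [[357.2 125.9]]
[235. 108.] [318. 160.]
gold knob 0 nan nan
14 272.57142857142856 124.71428571428572 [[273.19416312 121.82733333]
 [273.10464575 124.46862578]]<stdin>:12: RuntimeWarning: Mean of empty slice.
  ret = ret.dtype.type(ret / rcount)
```

Run:
```python
from h import *
for n in("side0","side9","top0","top9"):
    b=cv2.imread(f"pics/{n}.png"); h=cv2.cvtColor(b,cv2.COLOR_BGR2HSV).astype(int)
    x0,x1,y0,y1=(235,300,95,150) if n[0]=="s" else (320,380,110,180)
    s=h[y0:y1,x0:x1]; m=((s[:,:,0]>10)&(s[:,:,0]<28)&(s[:,:,1]>170)).astype(np.uint8)
    k,_,st,c=cv2.connectedComponentsWithStats(m); print(n,[(st[i,4],(c[i]+[x0,y0]).round(1).tolist()) for i in range(1,k) if st[i,4]>4])
x=np.array([np.cos(-.155),np.sin(-.155),0]);y=np.array([-x[1],x[0],0]);H=np.array([482.5,-152.5,60])+240*x
for th in(0,.5,.54,.58,.62,.66):
    n=-np.cos(th)*x+np.sin(th)*np.array([0,0,1]);k=np.sin(th)*x+np.cos(th)*np.array([0,0,1]); print(th,proj("side",[H+75*n+k*110]).round(1),proj("top",[H+75*n+k*110]).round(1))
```

```text
side0 [(np.int32(43), [273.0, 126.6])]
side9 [(np.int32(28), [256.6, 112.4])]
top0 []
top9 []
0 [[273.1 124.5]] [[350.4 160.5]]
0.5 [[257.9 111.8]] [[355.2 136.5]]
0.54 [[256.6 111.2]] [[355.5 134.6]]
0.58 [[255.3 110.5]] [[355.7 132.7]]
0.62 [[254. 110.]] [[356.  130.8]]
0.66 [[252.7 109.5]] [[356.2 129. ]]
```

Call:
apply_moves(
  rows=[
    [-1,[0,0,0],0],
    [-1,[0,0,0],0],
    [-1,[0,0,0],0],
    [-1,[0,0,0],0],
  ],
)

```text
clock: 20.52
tcp_pos: [519.5, -157.0, 195.4]
tcp_rot: [0.757, 0.653, -0.003, -0.003]
wrist_force: [-15.5, -1.3, 6.1]
finger_gap: 13.4
grip_force: 20.0
```

Run:
```python
from h import *
print(to([483,-152,64.1],1.423)); print(arm.sign_off())
```

```text
('clock', 20.52, 'tcp', array([ 519.5, -157. ,  195.4]), 'yaw', np.float64(1.424), 'shift', array([-0.009, -0.894,  3.289]), 'turn', np.float64(0.0003), 'q', array([-0.3 ,  0.26,  1.83, -0.  ,  1.06, -0.15]), 'F', array([-15.5,  -1.3,   6.1]), 'gap', 13.4, 'grip', 20.0)
the job is handed in; nothing more can be done
None
```

Handed in at 20.5 s: the pen stands released, nib up, in the upright cup, and the fingers hold the board still at about 0.58 rad, against my camera estimate of about 0.58 rad for the pointer; sign-off returned no verdict.

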